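# Bring the contact carriage up to the lamp and lock it

### The job

Squeeze the release lever of the sliding contact carriage against its fixed post and, keeping it squeezed, slide the carriage towards the lamp until its spring pin is pressed in by 5 to 23 mm, then let go so that the catch drops fully home in a notch and holds it there. The notches can only be found by feel: do not force the catch across the teeth, do not ram the pin to its stop, and leave the lamp in its cradle and the other things on the bench as they are.

Things in the scene. Friction and masses are not known exactly. Their poses are not given: they have to be found in the camera images.
- fixture: Aluminium base plate 150 x 330 x 10 mm, fixed to the bench, with the carriage, a notched steel strip and the lamp's cradle on it. Origin: centre of its underside. The carriage slides along the plate's +y axis, towards the lamp, with about 6 N of friction, so the pin's spring alone does not push it back; travel 115 mm. Fixed and sliding parts keep their axes parallel to the plate's.
- strip (a point): Nominal middle of the first notch, top of the notched strip (on the carriage's +x side, along y, 62 mm above the bench). From it on along +y: five notches 8.5 mm wide, pitch 14 mm, square teeth 5.5 mm thick; before it a slot 36 mm long where the catch starts. The strip may be bolted up to 7 mm further forward or back than this point says, so find the notches by feel.
- post (a point): Fixed upright post on the carriage: aluminium plate 10 mm thick (x), 28 mm wide (y), top 101 mm above the bench. The point is the middle of its outer (-x) face, 92 mm above the bench, where one finger bears. It does not give way sideways.
- lever_bar (a point): Release lever's round black bar, 16 mm thick, 30 mm long along the slide, axis 92 mm above the bench, on the +x side of the post. The point: its outermost (+x) side, where the other finger bears. Over post and bar it measures 41 mm at rest, 27 mm squeezed; pinch both from above, closing along the fixture's x. Fingertips must stay more than 66 mm above the bench (strip below).
- lever (a joint): Lever angle, rad: 0 at rest (catch home if in a notch), 0.17 fully squeezed. The catch is free above 0.14, and at 0.10 to 0.13 when it rests on a tooth's tip. Spring at the bar 3.8 N at rest, 7.7 N squeezed, then a hard stop; a grip of 20 to 30 N carries the carriage along by friction.
- catch: Steel tooth on the lever that drops into the notches: 5.5 mm wide along y, 10 mm tall, 14 mm long, pointing at the strip (+x). Origin: middle of its root's underside, level in y with post and bar. At rest it reaches 5 mm in between the teeth, with 1.5 mm of play on either side in a notch. More than 30 N on it is forcing.
- pin_tip: Brass tip of the carriage's spring contact pin, 14 mm across, 45 mm above the bench, facing the lamp. Origin: middle of its front face; y axis along the slide. Not pressed, it lies 78 mm ahead (+y) of the middle of post and bar.
- plunger (a joint): How far the spring pin is pressed in, m: 0 fully out, 0.026 at its hard stop. Spring force 1.5 N plus 0.12 N per mm. Wanted at the end: 0.005 to 0.023. More than 15 N on the lamp is ramming.
- lamp: Lamp under test: red finned heat sink 50 mm across, steel flange and stem, 97 mm long, lying loose in a grey cradle along the slide. Origin: middle of its rear face (18 mm boss), which the pin meets, 45 mm above the bench; +y axis away from the pin. Pressed, it shifts 1 mm until it bears on the cradle's end wall.
- spare_a: A spare lamp of the same kind standing on its heat sink, 97 mm tall, on the bench. Origin: centre of its underside. To be left alone.
- spare_b: Another spare lamp standing on its heat sink, 97 mm tall. Origin: centre of its underside. To be left alone.
- plug: Black plug with two steel blades, 60 x 26 x 18 mm, lying on the bench. Origin: under its middle. To be left alone.
There are look-alikes about, which are no part of the job. What is shaped like the lamp but green or yellow is not meant.

How it is judged:
On the way, in this order (a step that is already met when the one before it is completed fails the run):
1. the release lever is squeezed until the catch is free (value of joint lever above 0.135 rad), for 0.2 s.
2. with the lever squeezed, the carriage is slid up to the lamp until the pin is pressed (value of joint lever above 0.09 rad and value of joint plunger above 0.004 m), for 0.1 s.
At the end, for the whole second after the job is handed in: The lever is back at rest (below 0.03 rad), so the catch is home in a notch, the pin is pressed in by 5 to 23 mm against the lamp, the carriage is at rest, and the lamp is at rest within 6 mm of where it lay in its cradle (value of joint lever below 0.03 rad and value of joint plunger between 0.005 and 0.023 m and linear speed of each of catch, lamp below 0.01 m/s and distance of lamp from where it was at the start of the episode below 0.006 m); the robot touches nothing.
It fails at once if the catch is forced across the teeth (more than 30 N on it) (contact force between catch and anything else above 30 N).
It fails at once if the pin is rammed into the lamp (more than 15 N) (contact force between pin_tip and lamp above 15 N).
It fails at once if the lamp is knocked out of place (distance of lamp from where it was at the start of the episode above 0.012 m).
It fails at once if a bystander is moved by more than 20 mm (distance of any of spare_a, spare_b, plug from where it was at the start of the episode above 0.02 m).
It also fails if it takes over 72 s, if anything falls off the work surface, if the arm or the gripper's body presses on something with over 40 N, if the wrist force passes 120 N, or if a joint passes its speed limit or range.

### The arm

A 7-joint arm with a two-finger parallel gripper is mounted at the origin on the work surface. World frame = base frame: x ahead of the robot, y to its left, z up, the work surface at z = 0. Lengths are in m, angles in rad, forces in N, time in s.
With the tool pointing down it reaches from about 0.35 to 0.9 m from the base axis. Payload 7.2 kg.
Tool frame: the origin (TCP) lies between the finger pads; the fingertips stand 11 mm ahead of it and the grasp point (between the pads) lies 8 mm behind it (arm.tip_reach is the distance from the TCP to the fingertips, in m); z points along the fingers, y is the line along which they close (so a half turn about z gives the same grasp; the last joint's range is limited). The gripper opens to 85 mm and grips with 20 to 120 N. Pads are 22 mm wide; open, the fingers measure 114 mm over their backs; the gripper's body (76 mm by 85 mm) begins 54 mm behind the grasp point. The pads swing forward as they close: fully open they stand 13 mm farther back than shut.
Start: joints at [1.172, 0.411, -0.013, 1.596, 0.006, 1.134, -0.082], TCP at [0.203, -0.591, 0.221] pointing down, gripper open.
Joint ranges: [-2.95, 2.95], [-0.29, 1.99], [-1.47, 1.44], [0.14, 2.54], [-1.03, 4.17], [0.13, 1.85], [-2.86, 2.86]. Speed limits (rad/s): [2.39, 2.39, 3.01, 3.01, 3.14, 3.14, 3.14].

### API

Orientations are given as a rotation vector (axis times angle).
In Python, from station import status, grab_frame, arm gives the robot as it stands. The module is installed in compiled form; this text tells all that it offers.
- The arm moves only by the shell command python3 -m creep 'ROWS' [FORCE]. ROWS is JSON, a list of rows, each a list of 7 numbers: the opening, from 0 (shut) to 1 (fully open), then the shift along the tool's x, y, z in m, then the turn, a rotation vector about the tool's x, y, z in degrees. In form: [[hand, dx, dy, dz, rx, ry, rz], ...]. A call has 1 to 5 rows; each row is the pose to reach, as a shift and turn from the pose commanded when the call began, along the tool's axes at that moment; what a row does not reach only later rows make up. A row lasts 1/12 s, in which the tool goes at most 41.7 mm and 7.16 degrees, less where a joint would pass 70% of its speed; a pose out of reach is approached as far as the arm can. A call with a gripper value outside its range is refused whole. The fingers move at their own pace and stop on an object; FORCE is the grip in N (left out, the last holds). Time passes only in rows, so rows that repeat a pose let the fingers close. It gives the time, the measured TCP pose, the force, the opening and the grip force at its end, in the units of the state.
- status.state(): the state, without advancing time (a new reading comes with each control period).
- grab_frame(name): name is "scene" or "top" or "wrist"; returns a dict with "img" (384x512x3 uint8, red, green, blue), "fov_y" (degrees; the focal length in pixels is half the picture's height over the tangent of half this angle, whatever the lens; pixels are square), "cx", "cy" (the principal point, pixels), "position" and "attitude" of the camera in the world; the wrist camera has in their place "tool_from_camera" (4x4, takes a point from camera to tool coordinates, whose origin is the TCP and whose axes are the flange's). Camera axes: x right, y up, looking along -z (the intrinsics and any distortion apply to the point x, -y, -z); pixel columns grow to the right and rows downward; lengths in m; the calibration is good to about 2 mm. The wrist camera is an equidistant fisheye: a pixel r from the principal point sees the ray r / f radians off the axis. A picture is of the moment at which its call begins: read the wrist's pose just before it. There is no depth.
- arm.close_job(): hands the job in; it is judged then, once.
The state is a dict: "clock": time; "joints": joint angles; "qvel": joint speeds; "effort": joint torques, N m; "tool_pos": TCP position; "ee_rot": TCP orientation; "ft_force": force on the tool from outside, world axes, zero at the start; "wrist_torque": the same for the moment, N m; "finger_gap": finger opening in m; "grip_force": force on a finger pad.
Only numpy, scipy, OpenCV 4.12 (cv2) and the standard library are available. Lean on these libraries where they do the work, as an engineer would, in place of code of your own. Each camera call takes 0.05 s, during which the arm holds its last target. There are 200 camera calls.

## Working session

There is one attempt and no reset: what is moved stays moved. The work goes in short steps, Python scripts to look and compute and a shell command to move; the robot and the scene stay as the last step left them, time stands still between calls to the robot, and variables do not carry over. Pictures are saved under pics/ and viewed, at most 10 in all, crops included, and the job is handed in when it is done.

```bash
mkdir -p pics; cat > h.py <<'E'
from station import status, grab_frame, arm
import numpy as np, cv2
from scipy.spatial.transform import Rotation as R
def save(n,name):
    s=status.state(); f=grab_frame(n); cv2.imwrite(f'pics/{name}.png',f['img'][:,:,::-1]); np.save(f'pics/{name}.npy',dict(f=f,s=s),allow_pickle=True); return f,s
def ray(f,u,v,s=None):
    h=384; F=h/2/np.tan(np.radians(f['fov_y'])/2)
    a=(u-f['cx'])/F; b=(v-f['cy'])/F
    if s is None:
        d=np.array([a,-b,-1.]); A=np.array(f['attitude'])
        M=A if A.shape==(3,3) else R.from_rotvec(A).as_matrix()
        return np.array(f['position']),M@d
    r=np.hypot(a,b); k=np.sin(r)/r if r>1e-9 else 1
    d=np.array([a*k,-b*k,-np.cos(r)]); T=np.array(f['tool_from_camera']); W=R.from_rotvec(s['ee_rot']).as_matrix()
    return W@T[:3,3]+s['tool_pos'],W@T[:3,:3]@d
def hit(f,u,v,z,s=None):
    p,d=ray(f,u,v,s); return p+d*(z-p[2])/d[2]
E
python3 - <<'E'
from h import *
for n in('scene','top'):
    f,s=save(n,n); print({k:v for k,v in f.items() if k!='img'})
print(s)
E
python3 -c "
import cv2,numpy as np
cv2.imwrite('pics/both.png',cv2.resize(np.vstack([cv2.imread('pics/scene.png'),cv2.imread('pics/top.png')]),None,fx=.78,fy=.78))"
```

```text
{'fov_y': 48.752122701387094, 'cx': 251.96987430480465, 'cy': 192.2708291018361, 'position': array([1.20101151, 0.13676932, 0.79798888]), 'attitude': array([0.48777344, 0.5907954 , 1.65506361])}
{'fov_y': 45.33382518139216, 'cx': 248.56663038895553, 'cy': 191.57791765255206, 'position': array([0.38258546, 0.03147722, 1.08671348]), 'attitude': array([ 0.19412761, -0.16815402, -1.4380373 ])}
{'clock': 0.05, 'joints': array([ 1.17178809,  0.41189558, -0.01275468,  1.5970199 ,  0.00559892,
        1.13429517, -0.08220148]), 'qvel': array([-0.00049987, -0.00033372,  0.00016737, -0.00043335,  0.0006827 ,
        0.00131251,  0.00084154]), 'effort': array([ 2.73506565e-03, -6.02394319e+01,  6.84704147e-01, -3.00413847e+01,
        1.39689437e-02,  6.59106983e-03, -3.80094122e-06]), 'tool_pos': array([ 0.20282788, -0.59064669,  0.22046542]), 'ee_rot': array([-3.09717832e+00, -5.17107737e-01,  5.54036646e-04]), 'ft_force': array([0.76531236, 0.30746825, 0.05787386]), 'wrist_torque': array([ 0.03488598,  0.0122315 , -0.04187248]), 'grip_force': 0.0, 'finger_gap': 0.08557973843000122}
```

View pics/top.png

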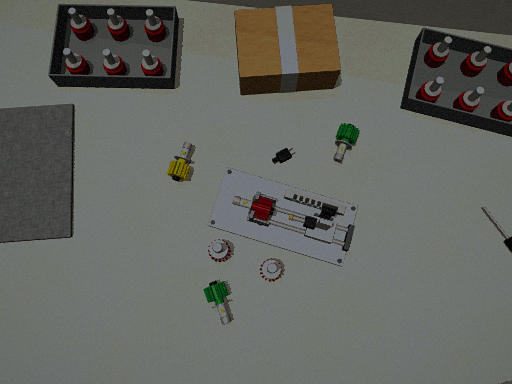

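View pics/scene.png

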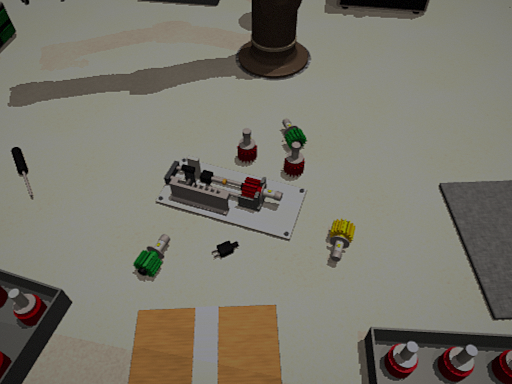

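The top view shows the plate with corners near (229,169), (357,208), (343,264), (209,224). The red lamp in its cradle is at (262,208), and the post and bar are near (310-330, 210-225). The candidates for the lamp are:
- red on the plate at (262,208): the one I want
- spares at (219,250) and (271,269)
- green at (217,292) and (346,135)
- yellow at (180,170)
- red lamps in the boxes

Next I'll check a close crop.

```bash
python3 - <<'E'
from h import *
a=cv2.imread('pics/top.png')[160:270,200:365]; b=cv2.imread('pics/scene.png')[150:240,150:310]
k=dict(fx=4.8,fy=4.8,interpolation=cv2.INTER_CUBIC)
cv2.imwrite('pics/c1.png',cv2.resize(a,None,**k))
f=np.load('pics/top.npy',allow_pickle=True).item()['f']
for u,v,z in [(229,169,.01),(357,208,.01),(343,264,.01),(209,224,.01),(283,156,.02),(219,250,.09),(271,269,.09)]: print(u,v,hit(f,u,v,z).round(3))
E
```

```text
229 169 [0.688 0.12  0.01 ]
357 208 [ 0.631 -0.196  0.01 ]
343 264 [ 0.494 -0.173  0.01 ]
209 224 [0.548 0.149 0.01 ]
283 156 [ 0.735 -0.006  0.02 ]
219 250 [0.482 0.111 0.09 ]
271 269 [ 0.456 -0.006  0.09 ]
```

View pics/c1.png

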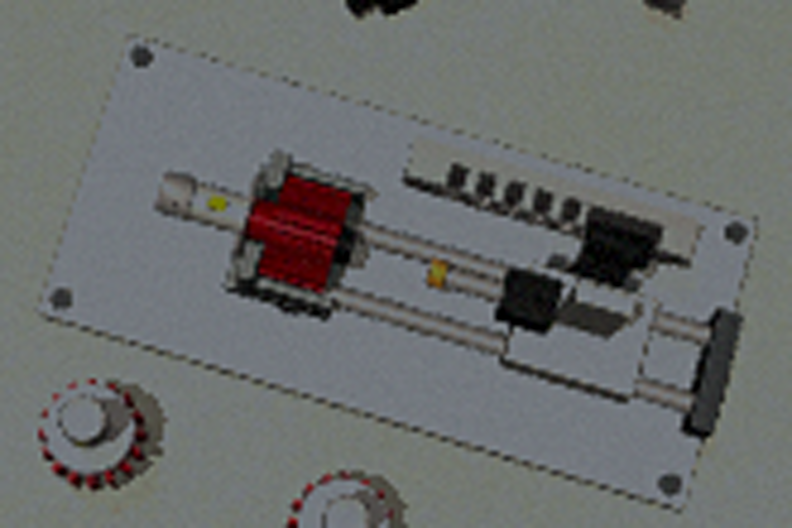

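The red finned lamp lies in the cradle at crop (305,235), with the brass pin at (437,273). The black bar is around (622,240), about px (330,210), and the strip's notches run from (455,180) to (570,210). Next I'll work out the move to a point above the post and bar.

```bash
cat >> h.py <<'E'
def rel(p,yaw,s=None):
    """shift in tool axes + turn (deg) about tool z, for tool y along world angle yaw (deg)"""
    s=s or status.state(); W=R.from_rotvec(s['ee_rot'])
    yt=W.as_matrix()[:,1]; a=np.degrees(np.arctan2(yt[1],yt[0]))
    T=R.from_euler('z',yaw,degrees=True).as_matrix()
    G=np.column_stack([np.cross(T[:,0],[0,0,-1]),T[:,0],[0,0,-1]])
    return W.inv().apply(np.array(p)-s['tool_pos']).round(4),(W.inv()*R.from_matrix(G)).as_rotvec(degrees=True).round(2)
E
python3 - <<'E'
from h import *
f=np.load('pics/top.npy',allow_pickle=True).item()['f']
q=[(622,240,.1),(580,190,.062),(455,170,.062),(437,273,.045),(530,298,.07),(305,235,.07)]
o=np.array([.590,-.025]);c,s_=np.cos(np.radians(-9.8)),np.sin(np.radians(-9.8));M=np.array([[c,-s_],[s_,c]])
for u,v,z in q:
    p=hit(f,200+u/4.8,160+v/4.8,z); print(p.round(3),((p[:2]-o)@M*1000).round(0))
p=hit(f,200+622/4.8,160+240/4.8,.1); t=p-np.array([.985*.016,-.171*.016,0]); t[2]=.22
print(t,rel(t,-9.8))
E
```

```text
[ 0.598 -0.118  0.1  ] [ 24. -90.]
[ 0.628 -0.102  0.062] [ 50. -69.]
[ 0.63  -0.042  0.062] [ 42. -10.]
[ 0.583 -0.039  0.045] [ -5. -16.]
[ 0.572 -0.082  0.07 ] [ -8. -59.]
[0.588 0.026 0.07 ] [-10.  50.]
[ 0.58214521 -0.11496406  0.22      ] (array([ 0.5133, -0.3267,  0.001 ]), array([-8.000e-02, -4.000e-02, -6.125e+01]))
```

```bash
python3 -m creep '[[1,0.513,-0.327,0,0,0,-61],[1,0.513,-0.327,0,0,0,-61],[1,0.513,-0.327,0,0,0,-61],[1,0.513,-0.327,0,0,0,-61],[1,0.513,-0.327,0,0,0,-61]]'; python3 -c "
from h import *
print(rel([.582,-.115,.22],-9.8))"
```

```text
clock: 0.52
tool_pos: [0.3334, -0.4263, 0.221]
ee_rot: [-2.785, -1.453, 0.0]
ft_force: [0.2, -0.6, 0.4]
finger_gap: 0.086
grip_force: 0.0
(array([0.3975, 0.0258, 0.001 ]), array([ -0.03,  -0.  , -25.1 ]))
```

```bash
python3 -m creep '[[1,0.397,0.026,0,0,0,-25],[1,0.397,0.026,0,0,0,-25],[1,0.397,0.026,0,0,0,-25],[1,0.397,0.026,0,0,0,-25],[1,0.397,0.026,0,0,0,-25]]'; python3 -c "
from h import *
print(rel([.582,-.115,.22],-9.8))"
```

```text
clock: 0.93
tool_pos: [0.4645, -0.2645, 0.2212]
ee_rot: [-2.407, -2.019, 0.0]
ft_force: [0.9, -0.1, -0.6]
finger_gap: 0.0854
grip_force: 0.0
(array([0.1677, 0.0897, 0.0012]), array([-0.01,  0.  , -0.22]))
```

```bash
python3 -m creep '[[1,0.158,0.086,0,0,0,0],[1,0.158,0.086,0,0,0,0],[1,0.158,0.086,0,0,0,0],[1,0.158,0.086,0,0,0,0],[1,0.158,0.086,0,0,0,0]]'; python3 -m creep '[[1,0,0,0,0,0,0],[1,0,0,0,0,0,0],[1,0,0,0,0,0,0]]'; python3 - <<'E'
from h import *
f,s=save('wrist','w1'); print(f['fov_y'],f['cx'],f['cy'],f['tool_from_camera'],s['tool_pos'],s['ee_rot'],rel([.582,-.115,.22],-9.8))
cv2.imwrite('pics/w1b.png',cv2.resize(cv2.imread('pics/w1.png'),None,fx=1.5,fy=1.5,interpolation=cv2.INTER_CUBIC))
E
```

```text
clock: 1.35
tool_pos: [0.5795, -0.1188, 0.2211]
ee_rot: [-2.402, -2.022, -0.005]
ft_force: [-0.9, 1.0, 0.2]
finger_gap: 0.0855
grip_force: 0.0
clock: 1.6
tool_pos: [0.5757, -0.1274, 0.2208]
ee_rot: [-2.412, -2.013, 0.002]
ft_force: [-0.1, 0.3, 0.1]
finger_gap: 0.0851
grip_force: 0.0
65.70646984690485 250.6054185569055 190.5422958055 [[ 7.37586003e-04  9.49427425e-01  3.13985702e-01  8.09127716e-02]
 [ 9.99999638e-01 -8.33361427e-04  1.70805413e-04  3.33447398e-04]
 [ 4.23830916e-04  3.13985462e-01 -9.49427696e-01 -1.52992956e-01]
 [ 0.00000000e+00  0.00000000e+00  0.00000000e+00  1.00000000e+00]] [ 0.5756717  -0.1273722   0.22078813] [-2.41182202e+00 -2.01264325e+00  2.35178387e-03] (array([0.0137, 0.004 , 0.001 ]), array([-0.05,  0.06, -0.56]))
```

View pics/w1b.png

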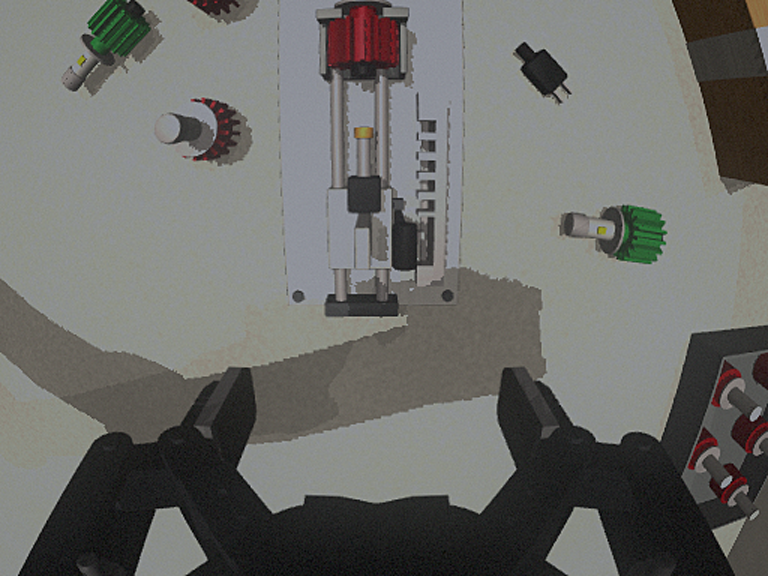

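The view shows the bar at (404,243), x 391 to 417 in the 1.5x picture. The post top is at (362,248) with its outer edge at x=354, the pin tip is at (363,128), and the strip notches are at x≈428, y 126 to 208.

```bash
python3 - <<'E'
from h import *
d=np.load('pics/w1.npy',allow_pickle=True).item(); f,s=d['f'],d['s']
o=np.array([.590,-.025]);c,s_=np.cos(np.radians(-9.8)),np.sin(np.radians(-9.8));M=np.array([[c,-s_],[s_,c]])
for n,u,v,z in [('barR',417,243,.092),('barTop',404,218,.1),('barBot',404,269,.095),('postTL',354,228,.101),('postBL',354,268,.101),('postR',371,248,.101),('pinfront',363,127,.052),('screwL',298,296,.01),('screwR',447,296,.01),('plateL0',281,20,.01),('plateL1',289,300,.01),('notch1',428,208,.062),('notch2',428,187,.062),('notch5',428,126,.062),('stripend',417,95,.062),('lampboss',363,78,.045),('slotend',427,264,.062),('slotstart',427,218,.062)]:
    p=hit(f,u/1.5,v/1.5,z,s); print(n,p.round(4),((p[:2]-o)@M*1000).round(1))
E
```

```text
barR [ 0.605  -0.1155  0.092 ] [ 30.2 -86.7]
barTop [ 0.5991 -0.0964  0.1   ] [ 21.2 -68.8]
barBot [ 0.5938 -0.1305  0.095 ] [  21.7 -103.3]
postTL [ 0.5675 -0.097   0.101 ] [ -9.9 -74.8]
postBL [ 0.5625 -0.1224  0.101 ] [ -10.5 -100.7]
postR [ 0.5756 -0.1115  0.101 ] [  0.5 -87.7]
pinfront [ 0.5833 -0.0346  0.052 ] [ -5.  -10.6]
screwL [ 0.4998 -0.1635  0.01  ] [ -65.3 -151.8]
screwR [ 0.628  -0.1866  0.01  ] [  65.  -152.8]
plateL0 [0.5334 0.0707 0.01  ] [-72.1  84.6]
plateL1 [ 0.491  -0.1657  0.01  ] [ -73.6 -155.5]
notch1 [ 0.6183 -0.099   0.062 ] [ 40.4 -68.1]
notch2 [ 0.6206 -0.0842  0.062 ] [ 40.2 -53.1]
notch5 [ 0.6276 -0.0419  0.062 ] [ 39.9 -10.2]
stripend [ 0.6239 -0.0192  0.062 ] [32.4 11.5]
lampboss [0.5896 0.0015 0.045 ] [-4.9 26.1]
slotend [ 0.6114 -0.1395  0.062 ] [  40.5 -109.2]
slotstart [ 0.6164 -0.106   0.062 ] [ 39.8 -75.3]
```

```bash
python3 - <<'E'
from h import *
o=np.array([.590,-.025]);c,s_=np.cos(np.radians(-9.8)),np.sin(np.radians(-9.8));M=np.array([[c,-s_],[s_,c]])
p=o+M@[.0035,-.0875]; print(p,rel([*p,.12],-10.1),status.state()['tool_pos'])
E
```

```text
[ 0.5785556  -0.11181892] (array([1.63e-02, 1.00e-04, 1.01e-01]), array([-0.05,  0.06, -0.26])) [ 0.57559332 -0.12778387  0.22097993]
```

```bash
python3 -m creep '[[1,0.016,0,0.025,0,0,-0.3],[1,0.016,0,0.06,0,0,-0.3],[1,0.016,0,0.09,0,0,-0.3],[1,0.016,0,0.101,0,0,-0.3],[1,0.016,0,0.101,0,0,-0.3]]' 25;python3 -m creep '[[1,0,0,0,0,0,0],[1,0,0,0,0,0,0],[1,0,0,0,0,0,0]]'; python3 - <<'E'
from h import *
f,s=save('wrist','w2')
print(rel([.5786,-.1118,.084],-10.1))
cv2.imwrite('pics/w2b.png',cv2.resize(cv2.imread('pics/w2.png'),None,fx=1.5,fy=1.5,interpolation=cv2.INTER_CUBIC))
E
```

```text
clock: 2.07
tool_pos: [0.5769, -0.1117, 0.1176]
ee_rot: [-2.405, -2.016, 0.006]
ft_force: [-0.4, -0.1, -0.1]
finger_gap: 0.085
grip_force: 0.0
clock: 2.32
tool_pos: [0.5806, -0.1108, 0.1223]
ee_rot: [2.404, 2.018, 0.003]
ft_force: [-0.5, -0.7, 0.7]
finger_gap: 0.085
grip_force: 0.0
(array([-0.0014, -0.0018,  0.0382]), array([0.17, 0.01, 0.13]))
```

View pics/w2b.png

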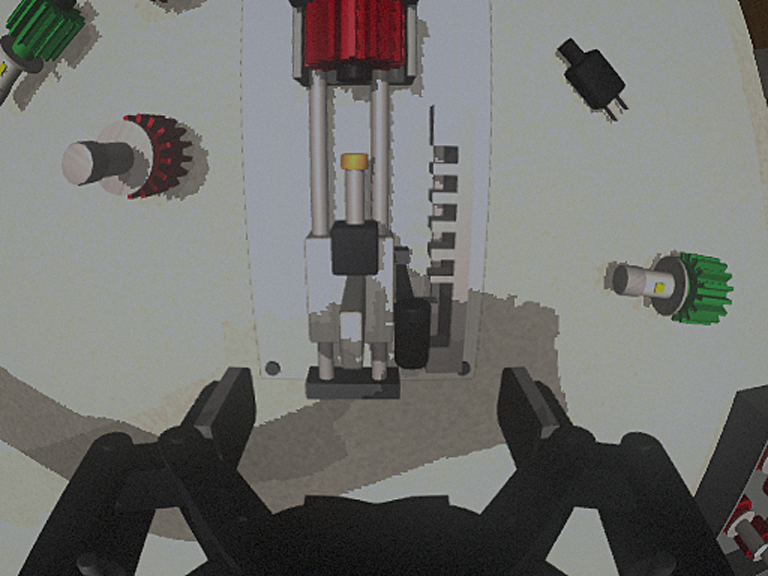

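The bar spans x 395 to 431 and y 300 to 367. The post top is at x 340 to 362, y 312 to 343, with the face below it. The pin front is at (354,154). I'll re-measure from this view.

```bash
python3 - <<'E'
from h import *
d=np.load('pics/w2.npy',allow_pickle=True).item(); f,s=d['f'],d['s']
print(s['tool_pos'],s['ee_rot'])
o=np.array([.590,-.025]);c,s_=np.cos(np.radians(-9.8)),np.sin(np.radians(-9.8));M=np.array([[c,-s_],[s_,c]])
for n,u,v,z in [('barR',431,333,.092),('barTop',413,300,.1),('barBot',413,368,.092),('postTL',340,312,.101),('postBL',340,343,.101),('pinfront',354,153,.052),('lampboss',354,80,.036),('lampring',354,65,.02),('n1b',443,275,.062),('n1t',443,262,.062),('n2b',443,247,.062),('n3b',443,219,.062),('n3t',443,205,.062),('n5t',443,146,.062)]:
    p=hit(f,u/1.5,v/1.5,z,s); print(n,p.round(4),((p[:2]-o)@M*1000).round(1))
E
```

```text
[ 0.58060989 -0.11078844  0.1223388 ] [2.40422121 2.01816589 0.00312295]
barR [ 0.6052 -0.1174  0.092 ] [ 30.7 -88.5]
barTop [ 0.5992 -0.0972  0.1   ] [ 21.4 -69.5]
barBot [ 0.5946 -0.1338  0.092 ] [  23.1 -106.4]
postTL [ 0.5681 -0.0968  0.101 ] [ -9.4 -74.4]
postBL [ 0.5652 -0.111   0.101 ] [ -9.8 -88.9]
pinfront [ 0.5836 -0.034   0.052 ] [ -4.8 -10. ]
lampboss [0.5898 0.0046 0.036 ] [-5.3 29.1]
lampring [0.591  0.0156 0.02  ] [-6.  40.2]
n1b [ 0.6172 -0.1009  0.062 ] [ 39.7 -70.2]
n1t [ 0.6181 -0.0942  0.062 ] [ 39.4 -63.4]
n2b [ 0.6191 -0.0865  0.062 ] [ 39.1 -55.7]
n3b [ 0.621  -0.0726  0.062 ] [ 38.6 -41.6]
n3t [ 0.622  -0.0657  0.062 ] [ 38.4 -34.7]
n5t [ 0.6263 -0.0374  0.062 ] [37.9 -6.1]
```

```bash
python3 -m creep '[[1,-0.001,-0.002,0.015,0,0,0],[1,-0.001,-0.002,0.030,0,0,0],[1,-0.001,-0.002,0.037,0,0,0],[0.7,-0.001,-0.002,0.037,0,0,0],[0.7,-0.001,-0.002,0.037,0,0,0]]' 25; python3 -m creep '[[0.6,0,0,0,0,0,0],[0.6,0,0,0,0,0,0],[0.6,0,0,0,0,0,0]]';python3 -c "
from h import *
print(rel([.5786,-.1118,.084],-10.1))"
```

```text
clock: 2.78
tool_pos: [0.5775, -0.1108, 0.0838]
ee_rot: [2.405, 2.021, 0.0]
ft_force: [0.1, -0.0, -0.0]
finger_gap: 0.0637
grip_force: 0.0
clock: 3.03
tool_pos: [0.5778, -0.1109, 0.0841]
ee_rot: [2.405, 2.02, 0.001]
ft_force: [0.9, -0.8, 0.6]
finger_gap: 0.0513
grip_force: 0.0
(array([-0.0007,  0.001 ,  0.0001]), array([0.07, 0.  , 0.16]))
```

Positioned well. Now squeeze.

```bash
python3 -m creep '[[0.5,0,0,0,0,0,0],[0.45,0,0,0,0,0,0],[0.4,0,0,0,0,0,0],[0.35,0,0,0,0,0,0],[0.3,0,0,0,0,0,0]]' 25; python3 -m creep '[[0.25,0,0,0,0,0,0],[0.2,0,0,0,0,0,0],[0.2,0,0,0,0,0,0],[0.2,0,0,0,0,0,0],[0.2,0,0,0,0,0,0]]' 25
```

```text
clock: 3.45
tool_pos: [0.578, -0.1109, 0.0862]
ee_rot: [2.404, 2.019, 0.001]
ft_force: [-5.9, -0.1, 20.7]
finger_gap: 0.0253
grip_force: 12.9
clock: 3.87
tool_pos: [0.5764, -0.1107, 0.086]
ee_rot: [2.405, 2.021, -0.002]
ft_force: [-11.8, 1.4, 25.8]
finger_gap: 0.022
grip_force: 25.5
```

```bash
python3 - <<'E'
from h import *
f,s=save('wrist','w3')
cv2.imwrite('pics/w3b.png',cv2.resize(cv2.imread('pics/w3.png')[150:384,120:400],None,fx=2.5,fy=2.5,interpolation=cv2.INTER_CUBIC))
E
```

```text
(no output)
```

View pics/w3b.png

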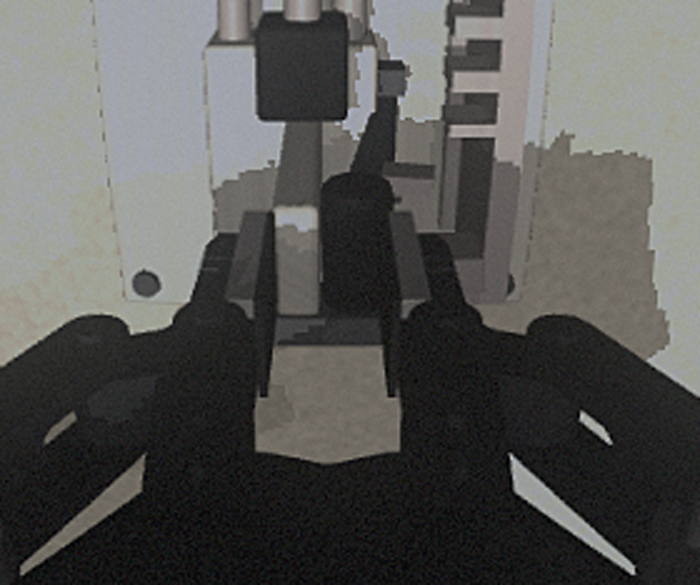

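Both pads are on the post and bar, and the bar is squeezed fully. The catch at crop (410,172) is clear of the strip edge at (450,180). Now slide towards the lamp.

```bash
python3 -m creep '[[0.2,0.004,0,-0.001,0,0,0],[0.2,0.009,0,-0.001,0,0,0],[0.2,0.014,0,-0.001,0,0,0],[0.2,0.018,0,-0.001,0,0,0],[0.2,0.018,0,-0.001,0,0,0]]' 28;  python3 -m creep '[[0.2,0.004,0,0,0,0,0],[0.2,0.008,0,0,0,0,0],[0.2,0.012,0,0,0,0,0],[0.2,0.014,0,0,0,0,0],[0.2,0.014,0,0,0,0,0]]' 28
```

```text
clock: 4.33
tool_pos: [0.5791, -0.094, 0.0862]
ee_rot: [2.405, 2.02, -0.005]
ft_force: [-10.2, -1.6, 18.8]
finger_gap: 0.0216
grip_force: 28.8
clock: 4.75
tool_pos: [0.5815, -0.0805, 0.0862]
ee_rot: [2.405, 2.02, -0.005]
ft_force: [-10.0, -1.8, 18.6]
finger_gap: 0.0218
grip_force: 28.8
```

```bash
python3 -m creep '[[0.2,0.002,0,0,0,0,0],[0.2,0.005,0,0,0,0,0],[0.2,0.008,0,0,0,0,0],[0.2,0.010,0,0,0,0,0],[0.2,0.010,0,0,0,0,0]]' 28;  python3 -m creep '[[0.2,0.002,0,0,0,0,0],[0.2,0.004,0,0,0,0,0],[0.2,0.006,0,0,0,0,0],[0.2,0.008,0,0,0,0,0],[0.2,0.008,0,0,0,0,0]]' 28
python3 - <<'E'
from h import *
f,s=save('wrist','w4'); print((s['tool_pos']-[.5764,-.1107,0])[:2]@[.175,.985])
cv2.imwrite('pics/w4b.png',cv2.resize(cv2.imread('pics/w4.png')[30:264,120:400],None,fx=2.5,fy=2.5,interpolation=cv2.INTER_CUBIC))
E
```

```text
clock: 5.17
tool_pos: [0.5831, -0.0713, 0.0862]
ee_rot: [2.406, 2.019, -0.006]
ft_force: [-12.1, -4.4, 18.7]
finger_gap: 0.0215
grip_force: 28.9
clock: 5.58
tool_pos: [0.5844, -0.0641, 0.0862]
ee_rot: [2.406, 2.018, -0.007]
ft_force: [-12.3, -5.3, 20.3]
finger_gap: 0.0214
grip_force: 29.0
0.04729236200656829
```

View pics/w4b.png

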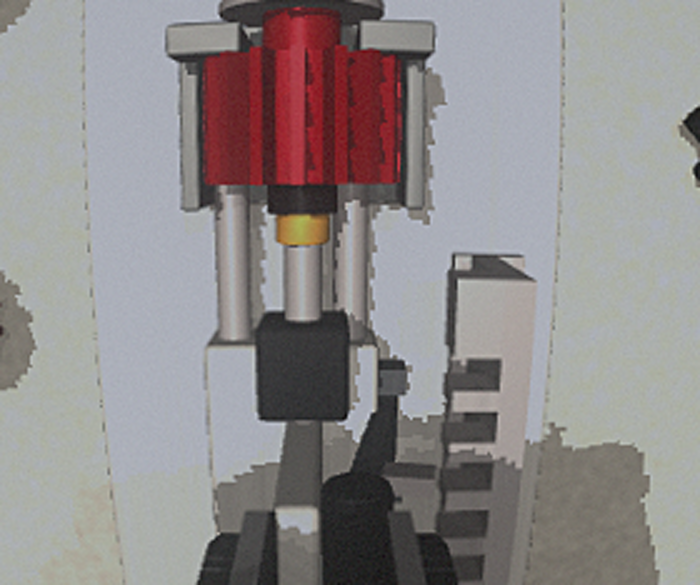

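The pin has met the lamp, with brass at (302,228) against the boss. The catch at (410,470) sits beside notch 3, which spans y 460 to 490. Now release gradually and feel.

```bash
for g in 0; do python3 -m creep '[[0.26,0,0,0,0,0,0],[0.26,0,0,0,0,0,0],[0.26,0,0,0,0,0,0]]' 20;python3 -m creep '[[0.3,0,0,0,0,0,0],[0.3,0,0,0,0,0,0],[0.3,0,0,0,0,0,0]]' ;python3 -m creep '[[0.34,0,0,0,0,0,0],[0.34,0,0,0,0,0,0],[0.34,0,0,0,0,0,0]]' ;  python3 -m creep '[[0.38,0,0,0,0,0,0],[0.38,0,0,0,0,0,0],[0.38,0,0,0,0,0,0]]';done
```

```text
clock: 5.88
tool_pos: [0.5846, -0.0641, 0.0861]
ee_rot: [2.406, 2.018, -0.006]
ft_force: [-9.7, -5.2, 18.6]
finger_gap: 0.0224
grip_force: 20.7
clock: 6.13
tool_pos: [0.586, -0.0641, 0.0861]
ee_rot: [2.405, 2.017, -0.002]
ft_force: [-5.7, -5.4, 12.7]
finger_gap: 0.0257
grip_force: 10.5
clock: 6.38
tool_pos: [0.5876, -0.0636, 0.086]
ee_rot: [2.404, 2.016, 0.002]
ft_force: [0.0, -4.4, 7.0]
finger_gap: 0.0291
grip_force: 3.5
clock: 6.63
tool_pos: [0.5868, -0.0622, 0.085]
ee_rot: [2.404, 2.019, 0.002]
ft_force: [2.3, -3.4, 5.7]
finger_gap: 0.0325
grip_force: 2.4
```

```bash
for g in 0; do python3 -m creep '[[0.43,0,0,0,0,0,0],[0.43,0,0,0,0,0,0],[0.43,0,0,0,0,0,0]]';python3 -m creep '[[0.48,0,0,0,0,0,0],[0.48,0,0,0,0,0,0],[0.48,0,0,0,0,0,0]]' ;python3 -m creep '[[0.53,0,0,0,0,0,0],[0.53,0,0,0,0,0,0],[0.53,0,0,0,0,0,0]]' ;  python3 -m creep '[[0.6,0,0,0,0,0,0],[0.6,0,0,0,0,0,0],[0.6,0,0,0,0,0,0]]';done
python3 - <<'E'
from h import *
f,s=save('wrist','w5')
cv2.imwrite('pics/w5b.png',cv2.resize(cv2.imread('pics/w5.png')[30:264,120:400],None,fx=2.5,fy=2.5,interpolation=cv2.INTER_CUBIC))
E
```

```text
clock: 6.88
tool_pos: [0.5857, -0.0613, 0.0841]
ee_rot: [-2.405, -2.021, 0.0]
ft_force: [0.6, -1.2, 2.8]
finger_gap: 0.0364
grip_force: 0.8
clock: 7.13
tool_pos: [0.5854, -0.0613, 0.0839]
ee_rot: [-2.404, -2.021, 0.001]
ft_force: [0.9, 0.4, 0.5]
finger_gap: 0.0414
grip_force: 0.0
clock: 7.38
tool_pos: [0.5858, -0.0616, 0.0842]
ee_rot: [-2.405, -2.021, 0.0]
ft_force: [-0.3, 0.2, -0.2]
finger_gap: 0.0454
grip_force: 0.0
clock: 7.63
tool_pos: [0.5859, -0.0617, 0.0843]
ee_rot: [2.406, 2.021, 0.0]
ft_force: [-0.7, 0.2, -0.3]
finger_gap: 0.051
grip_force: 0.0
```

View pics/w5b.png

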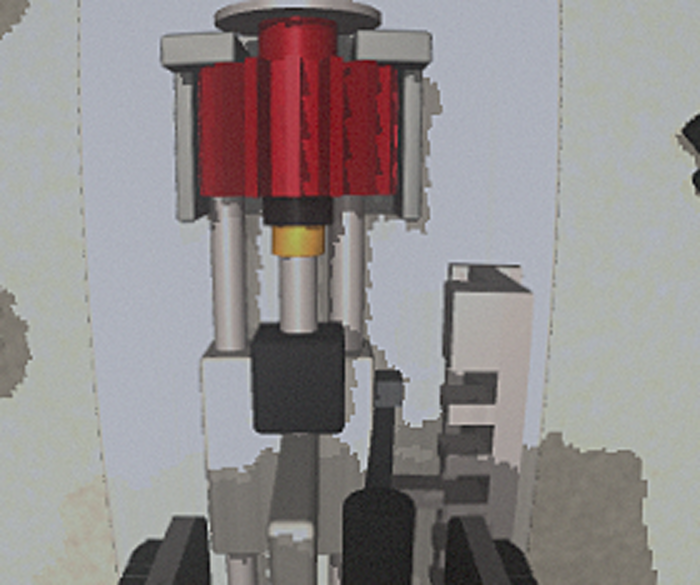

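Measured against the squeezed view (118 px for 27 mm), the bar and post now span 145 px, about 33 mm. That puts the lever near 0.10, so the catch is resting on a tooth. In the picture the catch at y≈482 lies about 2 mm ahead of notch 3's middle (y 477 to 502). I'll squeeze again and move back about 2 mm.

```bash
python3 -m creep '[[0.45,0,0,0,0,0,0],[0.35,0,0,0,0,0,0],[0.25,0,0,-0.001,0,0,0],[0.2,0,0,-0.001,0,0,0],[0.2,0,0,-0.001,0,0,0]]' 25; python3 -m creep '[[0.2,0,0,0,0,0,0],[0.2,0,0,0,0,0,0],[0.2,0,0,0,0,0,0]]'; python3 -m creep '[[0.2,-0.001,0,0,0,0,0],[0.2,-0.002,0,0,0,0,0],[0.2,-0.003,0,0,0,0,0],[0.2,-0.003,0,0,0,0,0],[0.2,-0.003,0,0,0,0,0]]'
```

```text
clock: 8.1
tool_pos: [0.5851, -0.0615, 0.0855]
ee_rot: [-2.405, -2.02, 0.002]
ft_force: [-4.5, -0.2, 6.0]
finger_gap: 0.0221
grip_force: 26.4
clock: 8.35
tool_pos: [0.5851, -0.0615, 0.0855]
ee_rot: [-2.405, -2.02, 0.002]
ft_force: [-4.9, 0.5, 6.3]
finger_gap: 0.0221
grip_force: 26.3
clock: 8.77
tool_pos: [0.5849, -0.063, 0.0855]
ee_rot: [-2.403, -2.021, -0.001]
ft_force: [-3.7, 4.0, 5.6]
finger_gap: 0.0219
grip_force: 26.2
```

```bash
python3 -m creep '[[0.2,-0.0007,0,0,0,0,0],[0.2,-0.0007,0,0,0,0,0],[0.2,-0.0007,0,0,0,0,0]]'; python3 -m creep '[[0.26,0,0,0,0,0,0],[0.3,0,0,0,0,0,0],[0.34,0,0,0,0,0,0],[0.38,0,0,0,0,0,0],[0.42,0,0,0,0,0,0]]' 20; python3 -m creep '[[0.46,0,0,0,0,0,0],[0.5,0,0,0,0,0,0],[0.55,0,0,0,0,0,0],[0.6,0,0,0,0,0,0],[0.6,0,0,0,0,0,0]]' 20
python3 - <<'E'
from h import *
f,s=save('wrist','w6')
cv2.imwrite('pics/w6b.png',cv2.resize(cv2.imread('pics/w6.png')[30:264,120:400],None,fx=2.5,fy=2.5,interpolation=cv2.INTER_CUBIC))
E
```

```text
clock: 9.02
tool_pos: [0.5847, -0.0636, 0.0855]
ee_rot: [-2.403, -2.021, -0.001]
ft_force: [-3.5, 5.1, 4.8]
finger_gap: 0.0221
grip_force: 26.2
clock: 9.43
tool_pos: [0.5848, -0.0659, 0.085]
ee_rot: [-2.406, -2.02, 0.002]
ft_force: [-0.5, -0.6, -0.1]
finger_gap: 0.0359
grip_force: 0.0
clock: 9.85
tool_pos: [0.5851, -0.0654, 0.0852]
ee_rot: [-2.405, -2.021, 0.0]
ft_force: [0.0, 0.2, -0.3]
finger_gap: 0.051
grip_force: 0.0
```

View pics/w6b.png

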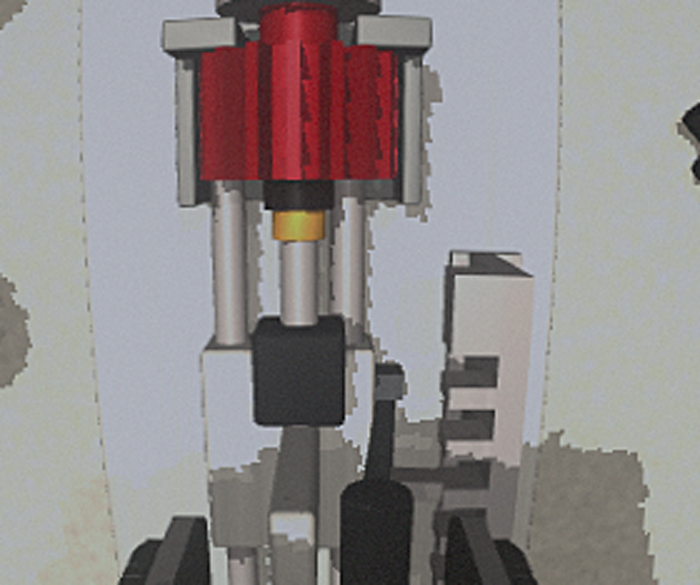

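```bash
python3 - <<'E'
from h import *
o=np.array([.590,-.025]);a=np.radians(-10.1);c,s_=np.cos(a),np.sin(a);M=np.array([[c,-s_],[s_,c]])
def go(w,L):
    d=np.load(f'pics/{w}.npy',allow_pickle=True).item(); f,s=d['f'],d['s']; print(w)
    for n,u,v,z in L:
        p=hit(f,u,v,z,s); print(n,p.round(4),((p[:2]-o)@M*1000).round(1))
k=lambda n,u,v,z:(n,120+u/2.5,30+v/2.5,z)
go('w4',[k('barR',393,500,.092),k('barL',322,500,.092),k('postL',275,520,.101),k('catch',410,471,.058),k('n3t',470,460,.062),k('n3b',470,490,.062)])
go('w5',[k('barR',413,520,.092),k('barL',343,520,.092),k('postL',268,530,.101),k('catch',410,482,.058),k('n3t',470,477,.062),k('n3b',470,502,.062)])
go('w6',[k('barR',412,510,.092),k('barL',341,510,.092),k('postL',269,520,.101),k('catch',410,475,.058),k('n3t',470,462,.062),k('n3b',470,487,.062)])
a=cv2.imread('pics/w6.png')[195:245,250:330]; b=cv2.imread('pics/w5.png')[195:245,250:330]
g=np.vstack([a,b]).astype(float); g=np.clip(255*(g/255)**.5,0,255).astype(np.uint8)
cv2.imwrite('pics/z.png',cv2.resize(g,None,fx=6,fy=6,interpolation=cv2.INTER_CUBIC))
E
```

```text
w4
barR [ 0.6008 -0.0574  0.092 ] [ 16.3 -30. ]
barL [ 0.5854 -0.0547  0.092 ] [  0.7 -30. ]
postL [ 0.5757 -0.0533  0.101 ] [ -9.1 -30.3]
catch [ 0.6068 -0.0667  0.058 ] [ 23.9 -38.1]
n3t [ 0.6227 -0.0647  0.062 ] [ 39.1 -33.3]
n3b [ 0.6218 -0.0733  0.062 ] [ 39.8 -42. ]
w5
barR [ 0.6059 -0.0598  0.092 ] [ 21.7 -31.4]
barL [ 0.5907 -0.057   0.092 ] [  6.3 -31.4]
postL [ 0.5756 -0.0521  0.101 ] [ -9.5 -29.2]
catch [ 0.6079 -0.0665  0.058 ] [ 24.9 -37.7]
n3t [ 0.6235 -0.0661  0.062 ] [ 40.2 -34.6]
n3b [ 0.6228 -0.0734  0.062 ] [ 40.8 -41.9]
w6
barR [ 0.6052 -0.0615  0.092 ] [ 21.4 -33.2]
barL [ 0.5898 -0.0587  0.092 ] [  5.7 -33.2]
postL [ 0.5753 -0.0539  0.101 ] [ -9.4 -31.1]
catch [ 0.6074 -0.0686  0.058 ] [ 24.8 -39.9]
n3t [ 0.6233 -0.066   0.062 ] [ 39.9 -34.5]
n3b [ 0.6225 -0.0731  0.062 ] [ 40.5 -41.7]
```

View pics/z.png

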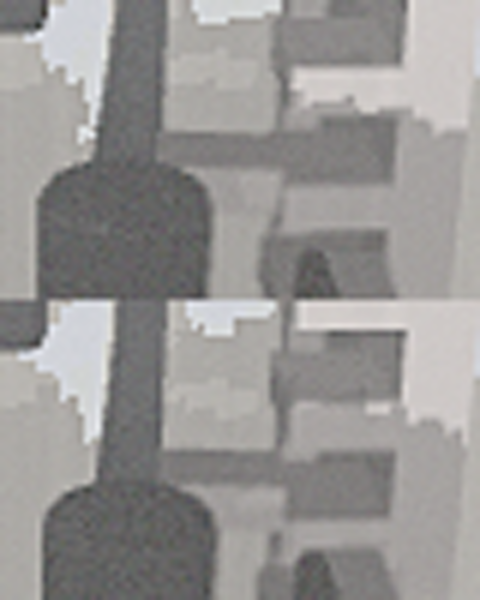

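Both releases show post and bar spanning about 31 mm, lever ≈0.12, so the catch was on a tooth both times. The strip as drawn can't be trusted. The notch window centre must lie 1.5 to 10.4 mm ahead of the first try, so I'll step forward: +3, +5.5, +8 and so on.

```bash
cat > prof.py <<'E'
from h import *
s=status.state(); f=grab_frame('wrist'); g=cv2.cvtColor(f['img'],cv2.COLOR_RGB2GRAY)
print('prof236',g[232:240,225:315].mean(0)[::3].astype(int))
print('along',s['tool_pos'][:2]@[.175,.985])
E
python3 - <<'E'
from h import *
g=cv2.cvtColor(np.load('pics/w6.npy',allow_pickle=True).item()['f']['img'],cv2.COLOR_RGB2GRAY);print(g[232:240,225:315].mean(0)[::3].astype(int))
E
python3 -m creep '[[0.45,0,0,0,0,0,0],[0.35,0,0,0,0,0,0],[0.25,0,0,0,0,0,0],[0.2,0,0,0,0,0,0],[0.2,0,0,0,0,0,0]]' 25; python3 -m creep '[[0.2,0,0,0,0,0,0],[0.2,0,0,0,0,0,0],[0.2,0,0,0,0,0,0]]'; python3 -m creep '[[0.2,0.002,0,0,0,0,0],[0.2,0.004,0,0,0,0,0],[0.2,0.006,0,0,0,0,0],[0.2,0.007,0,0,0,0,0],[0.2,0.007,0,0,0,0,0]]'
```

```text
[115 121 138 139 137 135 132  57 109 111 123  39  39  41  42  39  38  38
  35  38  79 108 108  63  68  62  57  68  69  65]
clock: 10.32
tool_pos: [0.5842, -0.0651, 0.0862]
ee_rot: [-2.405, -2.02, 0.003]
ft_force: [-6.3, 0.6, 11.6]
finger_gap: 0.0216
grip_force: 24.9
clock: 10.57
tool_pos: [0.5842, -0.0651, 0.0861]
ee_rot: [-2.405, -2.02, 0.002]
ft_force: [-6.4, 0.5, 11.2]
finger_gap: 0.0215
grip_force: 24.9
clock: 10.98
tool_pos: [0.5849, -0.0612, 0.0861]
ee_rot: [2.406, 2.018, -0.007]
ft_force: [-8.3, -6.2, 12.2]
finger_gap: 0.0217
grip_force: 25.2
```

```bash
python3 -m creep '[[0.2,0.0012,0,0,0,0,0],[0.2,0.0012,0,0,0,0,0],[0.2,0.0012,0,0,0,0,0]]'; python3 -m creep '[[0.26,-0.002,0,0,0,0,0],[0.3,-0.002,0,0,0,0,0],[0.34,-0.002,0,0,0,0,0],[0.38,-0.002,0,0,0,0,0],[0.42,-0.002,0,0,0,0,0]]' 20; python3 -m creep '[[0.46,0,0,0,0,0,0],[0.5,0,0,0,0,0,0],[0.55,0,0,0,0,0,0],[0.6,0,0,0,0,0,0],[0.6,0,0,0,0,0,0]]' 20; python3 prof.py
```

```text
clock: 11.23
tool_pos: [0.5851, -0.0603, 0.0861]
ee_rot: [2.406, 2.018, -0.008]
ft_force: [-8.3, -7.0, 12.0]
finger_gap: 0.0221
grip_force: 25.2
clock: 11.65
tool_pos: [0.5883, -0.0601, 0.0863]
ee_rot: [2.404, 2.018, 0.004]
ft_force: [4.8, -2.9, 1.4]
finger_gap: 0.0359
grip_force: 2.3
clock: 12.07
tool_pos: [0.5853, -0.0588, 0.0848]
ee_rot: [-2.404, -2.02, 0.002]
ft_force: [0.4, -0.1, 1.0]
finger_gap: 0.0513
grip_force: 0.6
prof236 [111 117  97  99  99 101  99  80 110 114 112 110 117 110 116  85  86  35
  34  37  37  37  37  37  38  36  59  66  67  68]
along 0.04453175389622127
```

The bar's dark band moved from columns 258-285 to about 275-300, so the lever is back at rest and the catch has dropped in. Now open fully, measure, and lift off.

```bash
python3 -m creep '[[0.8,0,0,0,0,0,0],[1,0,0,0,0,0,0],[1,0,0,0,0,0,0],[1,0,0,0,0,0,0],[1,0,0,0,0,0,0]]'; python3 prof.py; python3 -m creep '[[1,0,0,-0.015,0,0,0],[1,0,0,-0.04,0,0,0],[1,0,0,-0.08,0,0,0],[1,0,0,-0.12,0,0,0],[1,0,0,-0.137,0,0,0]]';python3 -m creep '[[1,-0.05,0,0,0,0,0],[1,-0.05,0,0,0,0,0],[1,-0.05,0,0,0,0,0],[1,-0.05,0,0,0,0,0]]'
python3 - <<'E'
from h import *
f,s=save('wrist','w7'); g=cv2.cvtColor(f['img'],cv2.COLOR_RGB2GRAY); np.set_printoptions(linewidth=250)
T=np.array(f['tool_from_camera']); W=R.from_rotvec(s['ee_rot']).as_matrix()
o=np.array([.590,-.025]);a=np.radians(-9.8);c,s_=np.cos(a),np.sin(a);M=np.array([[c,-s_],[s_,c]])
F=192/np.tan(np.radians(f['fov_y'])/2)
def samp(x,y,z):
    p=np.array([*(o+M@[x/1e3,y/1e3]),z]); q=T[:3,:3].T@(W.T@(p-s['tool_pos'])-T[:3,3])
    r=np.arctan2(np.hypot(q[0],q[1]),-q[2]); k=r*F/np.hypot(q[0],q[1])
    u,v=f['cx']+q[0]*k,f['cy']-q[1]*k
    return f['img'][int(round(v)),int(round(u))] if 0<=v<383.5 and 0<=u<511.5 else None
print('x profile at y=-38,z=.092', [(x,int(np.mean(samp(x,-38,.092)))) for x in range(-20,46,2)])
print('pin profile along y x=-5 z=.052',[(y,*map(int,samp(-5,y,.052))) for y in range(-12,36,2)])
E
```

```text
clock: 12.53
tool_pos: [0.5861, -0.0591, 0.0852]
ee_rot: [-2.405, -2.021, 0.0]
ft_force: [-0.0, 0.3, -1.0]
finger_gap: 0.0854
grip_force: 0.0
prof236 [147 110 104 104 105 104  98  59 107 109 108 108 109 110 104  87  31  35
  36  37  36  36  33  36  37  34  81  77  77  81]
along 0.04433332115467658
clock: 13.0
tool_pos: [0.5882, -0.0588, 0.2277]
ee_rot: [2.402, 2.018, 0.007]
ft_force: [1.2, 0.2, 1.1]
finger_gap: 0.0856
grip_force: 0.0
clock: 13.33
tool_pos: [0.5773, -0.1093, 0.2221]
ee_rot: [-2.407, -2.018, 0.001]
ft_force: [0.0, 0.4, -0.4]
finger_gap: 0.0854
grip_force: 0.0
x profile at y=-38,z=.092 [(-20, 146), (-18, 150), (-16, 148), (-14, 150), (-12, 154), (-10, 129), (-8, 148), (-6, 147), (-4, 149), (-2, 155), (0, 57), (2, 108), (4, 115), (6, 101), (8, 104), (10, 103), (12, 156), (14, 55), (16, 47), (18, 47), (20, 47), (22, 51), (24, 51), (26, 44), (28, 45), (30, 47), (32, 59), (34, 71), (36, 68), (38, 63), (40, 61), (42, 146), (44, 146)]
pin profile along y x=-5 z=.052 [(-12, 51, 49, 52), (-10, 53, 53, 52), (-8, 56, 53, 56), (-6, 59, 57, 56), (-4, 54, 53, 55), (-2, 54, 55, 54), (0, 58, 57, 57), (2, 61, 61, 60), (4, 98, 99, 100), (6, 145, 145, 149), (8, 145, 145, 149), (10, 143, 145, 148), (12, 143, 145, 146), (14, 141, 142, 146), (16, 145, 146, 148), (18, 143, 143, 147), (20, 130, 132, 139), (22, 144, 144, 68), (24, 143, 141, 72), (26, 141, 142, 73), (28, 158, 164, 88), (30, 51, 48, 52), (32, 54, 52, 52), (34, 54, 54, 52)]
```

```bash
python3 - <<'E'
from h import *
o=np.array([.590,-.025]);a=np.radians(-9.8);c,s_=np.cos(a),np.sin(a);M=np.array([[c,-s_],[s_,c]])
for w in('w1','w7'):
    d=np.load(f'pics/{w}.npy',allow_pickle=True).item();f,s=d['f'],d['s'];img=f['img'].astype(np.float32)
    T=np.array(f['tool_from_camera']); W=R.from_rotvec(s['ee_rot']).as_matrix();F=192/np.tan(np.radians(f['fov_y'])/2)
    Y=np.arange(-90,50,.5);P=[]
    for y in Y:
        p=np.array([*(o+M@[-.005,y/1e3]),.052]); q=T[:3,:3].T@(W.T@(p-s['tool_pos'])-T[:3,3])
        r=np.arctan2(np.hypot(q[0],q[1]),-q[2]);k=r*F/np.hypot(q[0],q[1]);P.append((f['cx']+q[0]*k,f['cy']-q[1]*k))
    P=np.float32(P);v=cv2.remap(img,P[:,:1],P[:,1:],cv2.INTER_LINEAR)[:,0]
    br=(v[:,0]-v[:,2]>35)&(v[:,1]>90); dk=v.mean(1)<85
    yb=Y[br]; i=np.where(br)[0][0]; j=np.where(dk[:i])[0][-1]
    print(w,'brass',yb.min(),yb.max(),'block front',Y[j],'stem',yb.min()-Y[j])
E
```

```text
w1 brass -18.0 -10.5 block front -46.5 stem 28.5
w7 brass 21.5 28.5 block front 3.5 stem 18.0
```

The stem shortened from 28.5 to 18.0 mm, so the pin is pressed in by about 10.5 mm. The lever is at rest and the robot is clear, so I'm handing in.

```bash
python3 -c "
from station import arm
print(arm.close_job())"
```

```text
the job is handed in; nothing more can be done
None
```

The job is handed in with no verdict returned; by my measurements the catch is home in a notch with the lever at rest, the pin is pressed in about 10.5 mm against the lamp, and the gripper is clear.

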